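# Close the photodiode dark box

### The arm

A 6-joint arm with a two-finger parallel gripper is mounted at the origin on the work surface. World frame = base frame: x ahead of the robot, y to its left, z up, the work surface at z = 0. Lengths are in m, angles in rad, forces in N, time in s.
With the tool pointing down it reaches from about 0.275 to 0.975 m from the base axis. Payload 8.4 kg.
Tool frame: the origin (TCP) lies at the very end of the fingers, on their centre line; the grasp point (between the pads) lies 19 mm behind it (robot.grip_point_offset is the distance from the TCP to the grasp point, in m); x points along the fingers, y is the direction in which the jaws open and shut, and the axes are right-handed (so a half turn about x gives the same grasp; the last joint's range is limited). The gripper opens to 92 mm and grips with 3 to 60 N. Pads are 20 mm wide; open, the fingers measure 128 mm over their backs; the gripper's body (75 mm by 189 mm) begins 69 mm behind the grasp point.
Start: joints at [-1.15, 0.353, 1.633, -0, 1.155, -0.002], TCP at [0.256, -0.57, 0.192] pointing down, gripper open.
Joint ranges: [-2.63, 2.63], [-0.92, 2.1], [0.06, 2.66], [-1.3, 4.44], [0, 2.69], [-3.02, 3.02]. Speed limits (rad/s): [2.22, 2.22, 2.79, 3.14, 3.14, 3.14].

### API

Orientations are given as a unit quaternion [x, y, z, w].
In Python, from station import telemetry, grab_frame, camera_info, workorder, robot gives the robot as it stands.
- The arm moves only by the shell command python3 -m creep 'ROWS' [OPENING] [FORCE]. ROWS is JSON, a list of rows, each an object of numbers: "x", "y", "z": the shift along the tool's x, y, z in m; "ax", "ay", "az": the turn, a rotation vector about the tool's x, y, z in rad. In form: [{"x": .., "y": .., "z": .., "ax": .., "ay": .., "az": ..}, ...]. A call has 1 to 12 rows; each row shifts and turns the pose as measured when the row begins, along the tool's axes as they then stand; what a row does not reach is not made up. A row lasts 1/12 s, in which the tool goes at most 41.7 mm and 7.16 degrees, less where a joint would pass 70% of its speed; a pose out of reach is approached as far as the arm can. A call with a gripper value outside its range is refused whole. OPENING is the opening, from 0 (shut) to 1 (fully open), set as the call begins (- or left out, the last holds). The fingers move at their own pace and stop on an object; FORCE is the grip in N (left out, the last holds). Time passes only in rows, so rows that do not move let the fingers close. It gives the time, the measured TCP pose, the force and the opening at its end, in the units of the state.
- telemetry.get_obs(): the state, without advancing time (a new reading comes with each control period).
- grab_frame(name): name is "side" or "top"; returns (picture, depth): 480x640x3 uint8, red, green, blue; 480x640 float32, m along the optical axis (not along the pixel's ray), 0 where there is no reading.
- camera_info(name): a dict with "mtx" (3x3 intrinsics, pixels), "dist_coeffs" ([k1, k2, p1, p2, k3] as OpenCV has them; the pictures are not rectified), "position" and "attitude" of the camera in the world. Camera axes: x right, y down, z forward; pixel columns grow to the right and rows downward; lengths in m; the calibration is good to about 2 mm. A picture is of the moment at which its call begins. camera_info takes no time and is no camera call.
- workorder.sign_off(): hands the job in, once; it reports no verdict.
The state is a dict: "time": time; "q": joint angles; "dq": joint speeds; "effort": joint torques, N m; "position": TCP position; "tool_rot": TCP orientation; "contact_force": force on the tool from outside, world axes, zero at the start; "wrist_torque": the same for the moment, N m; "gripper_width": opening from 0.0 (shut) to 1.0 (fully open).
Only numpy, scipy, OpenCV 4.12 (cv2) and the standard library are available. Lean on these libraries where they do the work, as an engineer would, in place of code of your own. Each camera call takes 0.05 s, during which the arm holds its last target.

### The job

Get the photodiode test box ready for a dark reading: with your fingertips, gently push the yellow-fronted drawer fully home, and then push the raised blue lid all the way down shut, without slamming either. Only push, do not pick anything up: the sensor stays standing untouched in the drawer, and the other things on the bench stay where they are.

Things in the scene. Friction and masses are not known exactly. Their poses are not given: they have to be found in the camera images.
- darkbox: Dark grey steel test box fixed to the bench: 160 mm deep (its x), 200 wide (y), 90 high, walls 6, open at the front (drawer side, nearest the robot) and top. Origin: centre of its underside, on the bench; x points from its front to its back, y left, z up. Turned up to 0.3 rad either way. A metal adapter (left) and a red cap (right) stand about 30 to 65 mm off its sides.
- drawer_front (a point): Centre of the outer face of the drawer's flat yellow front (200 mm wide, 84 high, 8 thick, lower edge 4 above the bench, no handle), 45 mm above the bench. Moves with the drawer; axes as the box's: x points into the box. Fully home it lies at box x = -0.088. The drawer's grey floor is 12 mm above the bench, its side walls reach 30 mm.
- drawer (a joint): How far the drawer is pulled out towards the robot, m: 0 fully home against a hard stop, starts at 0.04 to 0.08. It slides with about 2 N of friction and stays where it is left.
- lid (a joint): Opening angle of the lid, rad: 0 shut (level, resting on a hard stop), starts at 1.05 to 1.35, hard limit 1.5. The hinge is stiff (about 0.4 N m of friction): the lid stays where it is left and does not fall. About 3 N at its free edge moves it.
- lid_hinge (a point): Middle of the lid's hinge line, on the box's back upper rim: box x = 0.080, y = 0, z = 0.090. The line runs along the box's y; the lid's inner face lies in a plane through it. Open at angle a, the lid points from here cos(a) to the box's front (-x) and sin(a) up, its outer face looking up and to the back.
- lid_edge (a point): Middle of the lid's free edge on its outer face (blue, two white strips; upper when shut), 178 mm from the hinge line. Lid: plate 178 x 204 mm, 6 thick, with a lip 5 thick along the free edge reaching 18 mm below the inner face, over the drawer front when shut. Axes turn with the lid: z is the outer face's outward normal, x points from free edge to hinge.
- sensor: Photodiode sensor standing loose in the drawer: steel foot 40 mm across, barrel 17 mm, black head 33 mm across, 56 mm tall, 90 g. Origin: centre of its underside; z up. It clears the shut lid.
- adapter: Metal adapter standing left of the box, 22 mm across, 42 mm tall. Origin: centre of its underside.
- dust_cap: Red plastic dust cap standing right of the box, 32 mm across, 32 mm tall. Origin: centre of its underside.
- strippers: Wire strippers with yellow handles lying on the bench, about 190 mm long, 18 mm tall, jaws along +x; origin under the pivot.
- screwdriver: Screwdriver with red handle lying on the bench along its x, 170 mm long.
- mug: White mug, 80 mm across, 90 mm tall, handle at +y. Origin: centre of its underside.
- spool: Empty green plastic spool standing on its end, 60 mm across, 46 mm tall. Origin: centre of its underside.
- meter: Black handheld meter lying flat, 150 x 75 x 34 mm, length along x. Origin: centre of its underside.
Mind the look-alikes: they are no part of the job. Leave any purple look-alike of the sensor alone.

How it is judged:
On the way, in this order (a step that is already met when the one before it is completed fails the run):
1. the drawer is fully home while the lid is still open (value of joint drawer below 0.003 m and value of joint lid above 0.5 rad), for 0.2 s.
2. the lid is shut over the closed drawer (value of joint lid below 0.035 rad and value of joint drawer below 0.003 m), for 0.2 s.
At the end, for the whole second after the job is handed in: The drawer is within 3 mm of fully home and the lid within 0.035 rad (6 mm at its edge) of shut; the sensor stands at rest and upright (within 0.12 rad) on the drawer's floor inside the box; the adapter, dust cap, strippers, screwdriver, mug, spool and meter are within 20 mm of where they began (all of step 2 and angle between sensor's own z axis and vertical below 0.12 rad and linear speed of sensor below 0.02 m/s and x of sensor in the frame of drawer_front between 0.02 and 0.14 m and y of sensor in the frame of drawer_front between -0.08 and 0.08 m and z of sensor in the frame of drawer_front between -0.04 and -0.026 m and distance of each of adapter, dust_cap, strippers, screwdriver, mug, spool, meter from where it was at the start of the episode below 0.02 m); the robot touches nothing.
It fails at once if the lid pushed down while the drawer is still out (value of joint lid below 0.5 rad and value of joint drawer above 0.008 m).
It fails at once if the drawer (over 0.4 m/s) or the lid (over 2.5 rad/s) slammed (velocity of joint drawer below -0.4 m/s or velocity of joint lid below -2.5 rad/s).
It fails at once if the sensor touched with more than 1 N, lifted or tipped over (contact force between any of the fingers, the arm and sensor above 1 N or z of sensor in the frame of drawer_front above -0.018 m or angle between sensor's own z axis and vertical above 0.4 rad).
It fails at once if the box, drawer or lid pushed roughly (over 80 N) or with more of the arm than the fingers (over 5 N) (contact force between the arm and darkbox above 5 N or contact force between the fingers and darkbox above 80 N).
It fails at once if a thing on the bench picked up or shoved over 30 mm (distance of any of adapter, dust_cap, strippers, screwdriver, mug, spool, meter from where it was at the start of the episode above 0.03 m).
It also fails if it takes over 54 s, if anything falls off the work surface, if the arm or the gripper's body presses on something with over 40 N, if the wrist force passes 120 N, or if a joint passes its speed limit or range.

## Working session

There is one attempt and no reset: what is moved stays moved. The work goes in short steps, Python scripts to look and compute and a shell command to move; the robot and the scene stay as the last step left them, time stands still between calls to the robot, and variables do not carry over. Pictures are saved under pics/ and viewed, and the job is handed in when it is done.

```bash
ls; mkdir -p pics; python3 - <<'E'
from station import telemetry, grab_frame, camera_info, workorder, robot
import cv2,numpy as np
print(telemetry.get_obs())
for n in("side","top"):
    p,d=grab_frame(n); np.savez(f"{n}0.npz",p=p,d=d); cv2.imwrite(f"pics/{n}0.png",p[:,:,::-1]); print(n,camera_info(n))
E
```

```text
pics
{'time': 0.0, 'q': array([-1.15039554e+00,  3.53638789e-01,  1.63410854e+00, -3.98662230e-06,
        1.15517877e+00, -2.39754937e-03]), 'dq': array([-0.00063437, -0.00012256, -0.00168407, -0.00132272,  0.00039566,
        0.00148481]), 'effort': array([ 4.99562739e-04, -5.93850303e+01, -3.34213293e+01,  6.95039215e-02,
        2.34984420e-02, -5.22473124e-05]), 'position': array([ 0.25623997, -0.56950345,  0.1910805 ]), 'tool_rot': array([-0.69126602, -0.14883233,  0.69146418, -0.1479105 ]), 'contact_force': array([-0.38143248,  0.06003105,  0.4002001 ]), 'wrist_torque': array([-0.01301951,  0.01833479,  0.02977754]), 'gripper_width': 1.0011945608805572}
side {'mtx': array([[448.27169883,   0.        , 323.65441342],
       [  0.        , 448.27169883, 243.05610142],
       [  0.        ,   0.        ,   1.        ]]), 'dist_coeffs': array([-0.00124629,  0.        ,  0.        ,  0.        ,  0.        ]), 'position': array([ 0.38066806, -0.66749872,  0.64298617]), 'attitude': array([ 0.90412458, -0.09204105,  0.04465186, -0.41484142])}
top {'mtx': array([[466.17379359,   0.        , 321.57510784],
       [  0.        , 466.17379359, 239.11891332],
       [  0.        ,   0.        ,   1.        ]]), 'dist_coeffs': array([-0.05444202,  0.        ,  0.        ,  0.        ,  0.        ]), 'position': array([0.39225698, 0.00348639, 1.11371085]), 'attitude': array([ 0.71361534, -0.69770771,  0.05108404, -0.03670845])}
```

View pics/side0.png

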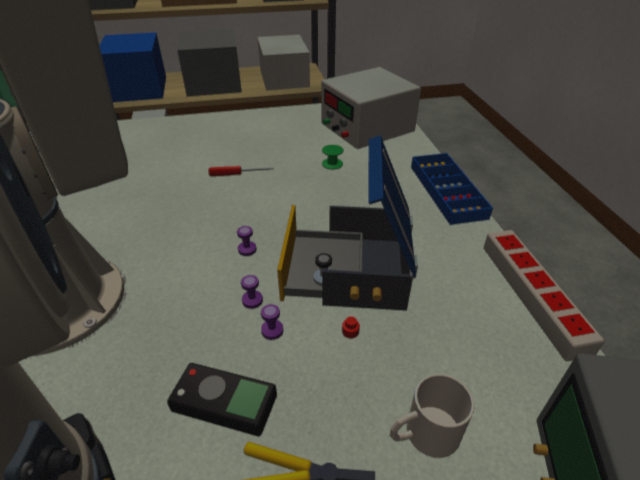

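View pics/top0.png

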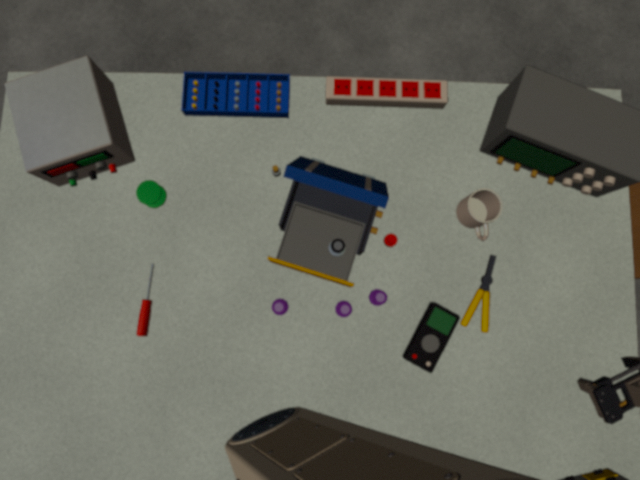

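Side view: the yellow drawer front is near (288,250), the raised blue lid near (390,200), and the sensor with black head and grey foot is in the drawer at (322,268). Three purple look-alikes stand in front of the drawer at (246,240), (252,290) and (271,320). In the top view the yellow front runs (268,259)-(352,285), and the lid covers (285,160)-(388,205). Next I measure.

```bash
cat > h.py <<'E'
import numpy as np,cv2
from station import camera_info
from scipy.spatial.transform import Rotation as R
def rays(n,uv):
    c=camera_info(n); uv=np.asarray(uv,float).reshape(-1,1,2)
    x=cv2.undistortPoints(uv,c["mtx"],c["dist_coeffs"]).reshape(-1,2)
    r=np.c_[x,np.ones(len(x))]
    return c["position"],R.from_quat(c["attitude"]).apply(r)
def depthpts(n,uv,d):
    o,r=rays(n,uv); uv=np.asarray(uv,int); z=d[uv[:,1],uv[:,0]]; k=z>0
    return (o+r*z[:,None])[k]
def plane(n,uv,z):
    o,r=rays(n,uv); return o+r*((z-o[2])/r[:,2])[:,None]
def mask(p,lo,hi,box):
    h=cv2.cvtColor(p,cv2.COLOR_RGB2HSV); m=cv2.inRange(h,lo,hi)
    b=np.zeros_like(m); x0,y0,x1,y1=box; b[y0:y1,x0:x1]=255; m&=b
    ys,xs=np.nonzero(m); return np.c_[xs,ys]
E
python3 - <<'E'
from h import *
S=np.load("side0.npz");T=np.load("top0.npz")
for n,D,box in(("top",T,(255,245,365,295)),("side",S,(270,195,305,305))):
    uv=mask(D["p"],(15,120,60),(35,255,255),box); P=depthpts(n,uv,D["d"])
    print(n,len(uv),P.min(0),P.max(0))
    if n=="top":
        Q=P[P[:,2]>.075]; l=cv2.fitLine(Q[:,:2].astype(np.float32),cv2.DIST_HUBER,0,.01,.01).ravel()
        dirv=l[:2]; t=(Q[:,:2]-l[2:])@dirv; print("line",l,"len",np.ptp(t),"z",np.median(Q[:,2]))
        print("ends",l[2:]+dirv*t.min(),l[2:]+dirv*t.max(), "yaw",np.arctan2(*(dirv*np.sign(dirv[1]))*[-1,1]))
        r=cv2.minAreaRect(uv.astype(np.float32)); c=cv2.boxPoints(r); print(c, plane(n,c,.088))
    else:
        # front face plane
        c=P.mean(0); A=np.linalg.svd(P-c)[2]; print("c",c,"n",A[2])
for n,D,box in(("top",T,(280,150,395,210)),("side",S,(362,130,420,275))):
    uv=mask(D["p"],(100,130,40),(125,255,255),box); P=depthpts(n,uv,D["d"])
    print("lid",n,len(uv),P.min(0),P.max(0)); print(P[np.argmax(P[:,2])])
    np.save(f"lid_{n}.npy",P)
# purple
for n,D,z in(("top",T,.056),):
    uv=mask(D["p"],(130,60,40),(165,255,255),(260,280,400,320))
    m=np.zeros((480,640),np.uint8); m[uv[:,1],uv[:,0]]=255
    k,_,st,ce=cv2.connectedComponentsWithStats(m)
    for i in range(1,k):
        if st[i,4]>30: print("purple",ce[i],plane(n,ce[i:i+1],z), depthpts(n,ce[i:i+1],D["d"]))
for nm,uv in (("sensor",(337,246)),("cap",(390,240)),("adapt",(276,171))): print(nm,depthpts("top",np.array([uv]),T["d"]))
p=T["p"][140:330,230:430]; cv2.imwrite("pics/c0.png",cv2.resize(p,None,fx=4,fy=3.1,interpolation=2)[:,:,::-1])
E
```

```text
top 449 [ 0.41850933 -0.08743825 -0.00446922] [0.48380099 0.10153981 0.09236726]
line [0.28096345 0.95971847 0.44849852 0.00714439] len 0.19754726458383642 z 0.08695257078400576
ends [ 0.42080954 -0.08743596] [0.4763131 0.1021538] yaw -0.28479785159779125
[[266.98877 260.17825]
 [268.56476 255.22511]
 [353.84058 282.3583 ]
 [352.2646  287.31146]] [[ 0.47100946  0.10314009  0.088     ]
 [ 0.48202946  0.10005426  0.088     ]
 [ 0.42656513 -0.08897038  0.088     ]
 [ 0.41565293 -0.08564969  0.088     ]]
side 396 [ 0.41884579 -0.09266053  0.00709009] [0.47833617 0.10072787 0.08910452]
c [ 0.44144315 -0.02288222  0.07659237] n [-0.96005941  0.27977152 -0.00371899]
lid top 1402 [ 0.56657991 -0.13507392  0.00715447] [0.66921267 0.05948896 0.25771997]
[ 0.58906654 -0.10767878  0.25771997]
lid side 991 [ 0.5649712 -0.1404269  0.0061195] [0.85790646 0.33262665 0.25455196]
[ 0.61296715 -0.02949451  0.25455196]
purple [377.43809524 297.09047619] [[ 0.3955284  -0.14578747  0.056     ]] [[ 0.39553059 -0.14588714  0.05529377]]
purple [279.65263158 306.37368421] [[0.37017711 0.07426227 0.056     ]] [[0.37019435 0.07420701 0.05682574]]
purple [343.11111111 308.51851852] [[ 0.36840074 -0.06845581  0.056     ]] [[ 0.3683996  -0.06845924  0.0559496 ]]
sensor [[ 0.50822138 -0.05157323  0.06846092]]
cap [[ 0.52988577 -0.17855151  0.02784895]]
adapt [[0.68646648 0.09426417 0.03918736]]
```

View pics/c0.png

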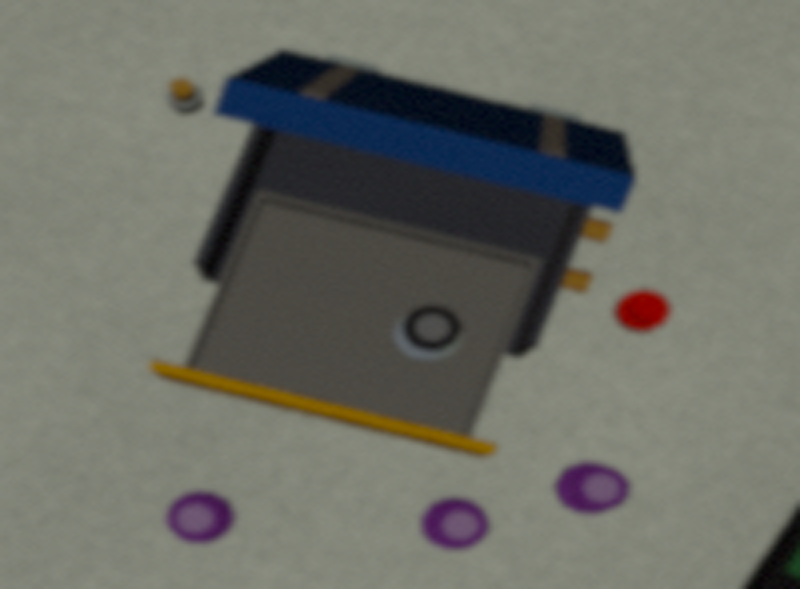

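```bash
python3 - <<'E'
from h import *
yaw=-0.2848; X=np.array([np.cos(yaw),np.sin(yaw),0]);Y=np.array([-X[1],X[0],0])
F=np.array([.4486,.0073,0])-.004*X
def fr(P): P=P-F; return np.c_[P@X,P@Y,P[:,2]]
w=plane("top",[(282,229),(359.5,253.5)],.09); print("front wall ends rel front",fr(w))
for n in("top","side"):
    P=fr(np.load(f"lid_{n}.npy")); P=P[(P[:,2]>.1)&(P[:,2]<.27)&(P[:,0]>.05)&(P[:,0]<.3)]
    print(n,len(P),np.percentile(P,[1,5,50,95,99],axis=0).round(3).tolist())
    np.save(f"l_{n}.npy",P)
    # x-z relation
    for z in np.arange(.1,.27,.02):
        q=P[abs(P[:,2]-z)<.01]; 
        if len(q): print(round(z,2),len(q),np.percentile(q[:,0],[3,50,97]).round(4), q[:,1].min().round(3),q[:,1].max().round(3))
T=np.load("top0.npz");S=np.load("side0.npz")
# grey box walls in side depth: points z~.09
d=S["d"]; v,u=np.mgrid[190:310,275:420]; uv=np.c_[u.ravel(),v.ravel()]; uv=uv[d[uv[:,1],uv[:,0]]>0]
P=depthpts("side",uv,d);Q=fr(P)
k=(Q[:,2]>.02)&(Q[:,2]<.08)&(Q[:,1]<-.09)&(Q[:,1]>-.11)&(Q[:,0]>.02)&(Q[:,0]<.3)
print("right wall",k.sum(),Q[k].min(0),np.percentile(Q[k],[1,50,99],axis=0))
print("sensor etc",fr(np.array([[.5082,-.0516,.068],[.39553,-.1459,.056],[.3702,.0742,.056],[.3684,-.0685,.056],[.53,-.1785,.03],[.6865,.0943,.04]])))
E
```

```text
front wall ends rel front [[ 0.0743007   0.08818217  0.09      ]
 [ 0.07433516 -0.09172396  0.09      ]]
top 1394 [[0.152, -0.097, 0.241], [0.154, -0.089, 0.244], [0.164, -0.001, 0.249], [0.176, 0.088, 0.254], [0.18, 0.097, 0.255]]
0.24 814 [0.1526 0.1596 0.1787] -0.099 0.1
0.26 580 [0.1613 0.1696 0.1751] -0.099 0.099
side 862 [[0.154, -0.103, 0.244], [0.154, -0.096, 0.245], [0.165, -0.017, 0.249], [0.175, 0.087, 0.253], [0.176, 0.098, 0.254]]
0.24 497 [0.1542 0.1605 0.1686] -0.104 0.101
0.26 365 [0.1651 0.1708 0.1754] -0.104 0.101
right wall 1898 [ 0.02115373 -0.10999017  0.02000921] [[ 0.07807942 -0.10738238  0.02068302]
 [ 0.16194573 -0.10086849  0.05394744]
 [ 0.24041185 -0.09106795  0.07953646]]
sensor etc [[ 0.07774805 -0.03978184  0.068     ]
 [-0.00388831 -0.16193962  0.056     ]
 [-0.09003847  0.04217743  0.056     ]
 [-0.05167219 -0.09528005  0.056     ]
 [ 0.13432443 -0.15544499  0.03      ]
 [ 0.20787288  0.15033715  0.04      ]]
```

```bash
cat >> h.py <<'E'
yaw=-0.2848; X=np.array([np.cos(yaw),np.sin(yaw),0]);Y=np.array([-X[1],X[0],0]);Z=np.array([0,0,1.])
F=np.array([.4486,.0073,0])-.004*X
def need(target_rel,tilt):
    """target rel front frame (initial), tilt from vertical, tool x leaning to +X; prints what remains in tool axes"""
    from station import telemetry
    o=telemetry.get_obs(); p=o["position"]; Rt=R.from_quat(o["tool_rot"])
    t=F+target_rel[0]*X+target_rel[1]*Y+target_rel[2]*Z
    ex=np.cos(tilt)*-Z+np.sin(tilt)*X
    best=None
    for s in(1,-1):
        ey=s*Y; G=R.from_matrix(np.c_[ex,ey,np.cross(ex,ey)]); rv=(Rt.inv()*G).as_rotvec()
        if best is None or np.linalg.norm(rv)<np.linalg.norm(best): best=rv
    print("t",o["time"],"q",o["q"].round(2),"w",o["gripper_width"].round(3),"F",o["contact_force"].round(1))
    pr=p-F; print("tcp rel",np.round([pr@X,pr@Y,p[2]],4),"axes",Rt.as_matrix().round(2).tolist())
    print("shift tool",Rt.inv().apply(t-p).round(4),"turn",best.round(3),"world shift",(t-p).round(3))
E
python3 - <<'E'
from h import *
need((-.06,0,.19),.6)
E
```

```text
Traceback (most recent call last):
  File "h.py", line 30, in need
    print("t",o["time"],"q",o["q"].round(2),"w",o["gripper_width"].round(3),"F",o["contact_force"].round(1))
                                                ^^^^^^^^^^^^^^^^^^^^^^^^
AttributeError: 'float' object has no attribute 'round'
```

```bash
sed -i 's/o\["gripper_width"\].round(3)/round(o["gripper_width"],3)/' h.py
python3 - <<'E'
from h import *
need((-.06,0,.19),.6)
E
```

```text
t 0.1 q [-1.15  0.35  1.63  0.    1.16 -0.  ] w 0.996 F [ 0.3 -0.6  0.1]
tcp rel [-0.0185 -0.6076  0.1912] axes [[-0.0, 0.41, -0.91], [0.0, -0.91, -0.41], [-1.0, -0.0, -0.0]]
shift tool [ 0.0018 -0.4887 -0.3634] turn [0.686 0.575 0.213] world shift [ 0.131  0.595 -0.001]
```

```bash
python3 -m creep '[{"y":-0.031,"z":-0.023},{"y":-0.031,"z":-0.023},{"y":-0.031,"z":-0.023},{"y":-0.031,"z":-0.023},{"y":-0.031,"z":-0.023},{"y":-0.031,"z":-0.023},{"y":-0.031,"z":-0.023},{"y":-0.031,"z":-0.023},{"y":-0.031,"z":-0.023},{"y":-0.031,"z":-0.023},{"y":-0.031,"z":-0.023},{"y":-0.031,"z":-0.023}]' 0 20
python3 - <<'E'
from h import *
need((-.06,0,.19),.6)
E
```

```text
t 0.1 q [-1.15  0.35  1.63  0.    1.16 -0.  ] w 0.996 F [ 0.3 -0.6  0.1]
tcp rel [-0.0185 -0.6076  0.1912] axes [[-0.0, 0.41, -0.91], [0.0, -0.91, -0.41], [-1.0, -0.0, -0.0]]
shift tool [ 0.0018 -0.4887 -0.3634] turn [0.686 0.575 0.213] world shift [ 0.131  0.595 -0.001]validation failed for argument at $[0]...
```

```bash
python3 -m creep '[{"ax":0.12},{"ax":0.12},{"ax":0.12},{"ax":0.12},{"ax":0.12},{"ax":0.12}]'
python3 - <<'E'
from h import *
need((-.06,0,.19),.6)
E
```

```text
t 0.1 q [-1.15  0.35  1.63  0.    1.16 -0.  ] w 0.996 F [ 0.3 -0.6  0.1]
tcp rel [-0.0185 -0.6076  0.1912] axes [[-0.0, 0.41, -0.91], [0.0, -0.91, -0.41], [-1.0, -0.0, -0.0]]
shift tool [ 0.0018 -0.4887 -0.3634] turn [0.686 0.575 0.213] world shift [ 0.131  0.595 -0.001]validation failed for argument at $[0]...
```

Every row probably needs all six keys.

```bash
python3 -m creep '[{"x":0,"y":-0.031,"z":-0.023,"ax":0.06,"ay":0,"az":0}]' 0 20
python3 - <<'E'
from h import *
need((-.06,0,.19),.6)
E
```

```text
time: 0.18
position: [0.2639, -0.536, 0.1908]
tool_rot: [-0.695, -0.126, 0.696, -0.128]
contact_force: [0.3, 0.7, 0.6]
gripper_width: 0.946
t 0.1833 q [-1.11  0.31  1.7  -0.    1.13  0.09] w 0.946 F [0.3 0.7 0.6]
tcp rel [-0.0206 -0.5733  0.1908] axes [[-0.0, 0.35, -0.94], [-0.0, -0.94, -0.35], [-1.0, 0.0, 0.0]]
shift tool [-4.000e-04 -4.814e-01 -3.138e-01] turn [0.627 0.579 0.192] world shift [ 0.123  0.561 -0.001]
```

```bash
python3 -m creep '[{"x":0,"y":-0.0325,"z":-0.020,"ax":0.06,"ay":0,"az":0},{"x":0,"y":-0.0335,"z":-0.018,"ax":0.06,"ay":0,"az":0},{"x":0,"y":-0.0345,"z":-0.016,"ax":0.06,"ay":0,"az":0},{"x":0,"y":-0.0355,"z":-0.014,"ax":0.06,"ay":0,"az":0},{"x":0,"y":-0.036,"z":-0.012,"ax":0.06,"ay":0,"az":0},{"x":0,"y":-0.037,"z":-0.010,"ax":0.06,"ay":0,"az":0},{"x":0,"y":-0.037,"z":-0.008,"ax":0.06,"ay":0,"az":0},{"x":0,"y":-0.0375,"z":-0.005,"ax":0.06,"ay":0,"az":0},{"x":0,"y":-0.038,"z":-0.003,"ax":0.06,"ay":0,"az":0},{"x":0,"y":-0.038,"z":-0.001,"ax":0.06,"ay":0,"az":0},{"x":0,"y":-0.038,"z":0.001,"ax":0.05,"ay":0,"az":0}]'
python3 - <<'E'
from h import *
need((-.06,0,.19),.6)
E
```

```text
time: 1.1
position: [0.3511, -0.1094, 0.1871]
tool_rot: [-0.696, 0.116, 0.698, 0.117]
contact_force: [1.5, -0.2, 0.4]
gripper_width: 0.15
t 1.1 q [-0.31 -0.06  2.14  0.    1.07  1.59] w 0.15 F [ 1.5 -0.2  0.4]
tcp rel [-0.0568 -0.1393  0.1871] axes [[-0.0, -0.33, -0.95], [0.0, -0.95, 0.33], [-1.0, -0.0, 0.0]]
shift tool [-0.0027 -0.139   0.0097] turn [-0.045  0.603 -0.013] world shift [0.036 0.135 0.003]
```

```bash
python3 -m creep '[{"x":0,"y":-0.033,"z":0.002,"ax":-0.04,"ay":0,"az":0},{"x":0,"y":-0.033,"z":0.002,"ax":0,"ay":0,"az":0},{"x":0,"y":-0.033,"z":0.002,"ax":0,"ay":0,"az":0},{"x":0,"y":-0.033,"z":0.002,"ax":0,"ay":0,"az":0},{"x":0,"y":0,"z":0,"ax":0,"ay":0.12,"az":0},{"x":0,"y":0,"z":0,"ax":0,"ay":0.12,"az":0},{"x":0,"y":0,"z":0,"ax":0,"ay":0.12,"az":0},{"x":0,"y":0,"z":0,"ax":0,"ay":0.12,"az":0},{"x":0,"y":0,"z":0,"ax":0,"ay":0.12,"az":0}]'
python3 - <<'E'
from h import *
need((-.03,0,.06),.6)
E
```

```text
time: 1.85
position: [0.3866, 0.0303, 0.1862]
tool_rot: [0.858, -0.127, -0.493, -0.073]
contact_force: [-1.2, -0.5, -1.1]
gripper_width: 0.009
t 1.85 q [ 0.4  -0.28  2.44 -0.57  0.64  2.66] w 0.009 F [-1.2 -0.5 -1.1]
tcp rel [-0.062   0.0047  0.1862] axes [[0.48, -0.29, -0.83], [-0.15, -0.96, 0.25], [-0.86, 0.0, -0.5]]
shift tool [0.1251 0.0043 0.0358] turn [-0.007  0.073 -0.006] world shift [ 0.029 -0.013 -0.126]
```

```bash
python3 -m creep '[{"x":0.03,"y":0.001,"z":0.009,"ax":0,"ay":0,"az":0},{"x":0.03,"y":0.001,"z":0.009,"ax":0,"ay":0,"az":0},{"x":0.03,"y":0.001,"z":0.009,"ax":0,"ay":0,"az":0}]'
python3 - <<'E'
from h import *
need((-.03,0,.06),.54)
E
```

```text
time: 2.1
position: [0.4073, 0.0243, 0.1055]
tool_rot: [0.86, -0.115, -0.492, -0.072]
contact_force: [1.8, -1.4, 0.7]
gripper_width: 0.005
t 2.1 q [ 0.31 -0.04  2.53 -0.95  0.34  3.02] w 0.005 F [ 1.8 -1.4  0.7]
tcp rel [-0.0404  0.0047  0.1055] axes [[0.49, -0.27, -0.83], [-0.13, -0.96, 0.24], [-0.86, -0.01, -0.51]]
shift tool [0.0445 0.0053 0.0141] turn [0.006 0.01  0.016] world shift [ 0.009 -0.007 -0.046]
```

```bash
python3 -m creep '[{"x":0,"y":0,"z":0,"ax":0,"ay":-0.1,"az":0},{"x":0,"y":0,"z":0,"ax":0,"ay":-0.1,"az":0},{"x":0,"y":0,"z":0,"ax":0,"ay":-0.1,"az":0}]'
python3 - <<'E'
from h import *
need((-.03,0,.06),.2)
E
```

```text
time: 2.35
position: [0.4052, 0.0133, 0.1018]
tool_rot: [0.821, -0.12, -0.555, -0.066]
contact_force: [-0.1, -1.0, 0.3]
gripper_width: 0.005
t 2.35 q [ 0.22 -0.02  2.43 -0.48  0.44  2.46] w 0.005 F [-0.1 -1.   0.3]
tcp rel [-0.0394 -0.0065  0.1018] axes [[0.36, -0.27, -0.89], [-0.12, -0.96, 0.24], [-0.93, 0.02, -0.38]]
shift tool [ 0.0421 -0.0074  0.0069] turn [ 0.018 -0.186 -0.021] world shift [ 0.011  0.004 -0.042]
```

```bash
python3 -m creep '[{"x":0,"y":-0.002,"z":0,"ax":0,"ay":-0.1,"az":0},{"x":0.01,"y":-0.004,"z":0,"ax":0.02,"ay":-0.1,"az":-0.02},{"x":0.015,"y":-0.004,"z":0,"ax":0,"ay":0,"az":0},{"x":0.015,"y":0,"z":0,"ax":0,"ay":0,"az":0}]'
python3 - <<'E'
from h import *
need((0,0,.06),.2)
E
```

```text
time: 2.68
position: [0.4206, 0.0203, 0.0648]
tool_rot: [0.768, -0.11, -0.624, -0.092]
contact_force: [-1.1, -0.3, -0.1]
gripper_width: 0.005
t 2.6833 q [ 0.11  0.14  2.31 -0.16  0.5   2.1 ] w 0.005 F [-1.1 -0.3 -0.1]
tcp rel [-0.0265  0.0046  0.0648] axes [[0.2, -0.28, -0.94], [-0.05, -0.96, 0.28], [-0.98, -0.0, -0.21]]
shift tool [ 0.0101  0.0045 -0.025 ] turn [-0.004 -0.007  0.004] world shift [ 0.024 -0.012 -0.005]
```

```bash
python3 -m creep '[{"x":0.007,"y":0.002,"z":-0.006,"ax":0,"ay":0,"az":0},{"x":0.005,"y":0.002,"z":-0.006,"ax":0,"ay":0,"az":0},{"x":0.0016,"y":0,"z":-0.008,"ax":0,"ay":0,"az":0},{"x":0.0016,"y":0,"z":-0.008,"ax":0,"ay":0,"az":0},{"x":0.0016,"y":0,"z":-0.008,"ax":0,"ay":0,"az":0}]'
python3 - <<'E'
from h import *
need((.055,0,.055),.2)
p,d=__import__('station').grab_frame("side"); cv2.imwrite("pics/s1.png",p[130:360,180:480,::-1].repeat(2,0).repeat(2,1))
E
```

```text
time: 3.1
position: [0.4557, 0.0039, 0.0526]
tool_rot: [0.766, -0.111, -0.626, -0.091]
contact_force: [-0.7, 2.8, -0.6]
gripper_width: 0.008
t 3.1 q [ 0.06  0.21  2.25 -0.14  0.49  2.04] w 0.008 F [-0.7  2.8 -0.6]
tcp rel [ 0.0118 -0.0013  0.0526] axes [[0.19, -0.28, -0.94], [-0.05, -0.96, 0.28], [-0.98, -0.0, -0.2]]
shift tool [ 0.0062 -0.0014 -0.0428] turn [-0.003  0.     0.001] world shift [ 0.042 -0.011  0.002]
```

View pics/s1.png

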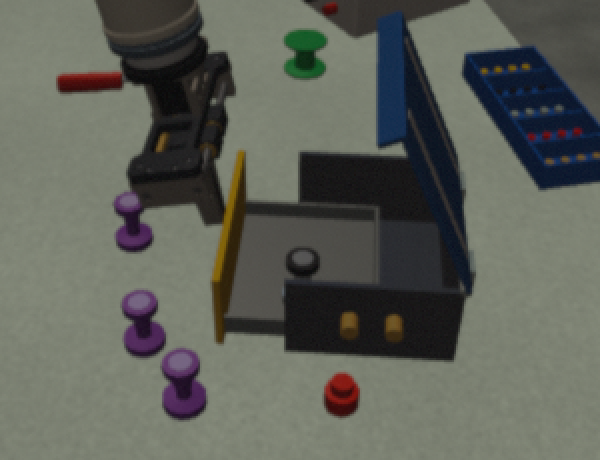

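The fingers are at the yellow front, and the sensor is upright at crop (302,262). The purple pieces haven't moved. I continue pushing.

```bash
python3 -m creep '[{"x":0.0016,"y":0,"z":-0.008,"ax":0,"ay":0,"az":0},{"x":0.0016,"y":0,"z":-0.008,"ax":0,"ay":0,"az":0},{"x":0.0016,"y":0,"z":-0.008,"ax":0,"ay":0,"az":0},{"x":0.0016,"y":0,"z":-0.008,"ax":0,"ay":0,"az":0}]'
python3 - <<'E'
from h import *
need((.055,0,.055),.2)
p,d=__import__('station').grab_frame("side"); np.savez("s2.npz",p=p,d=d); cv2.imwrite("pics/s2.png",p[130:360,180:480,::-1].repeat(2,0).repeat(2,1))
uv=mask(p,(15,120,60),(35,255,255),(270,195,345,305)); P=depthpts("side",uv,d); r=P-F; print("front x",np.percentile(r@X,[10,50,90]))
E
```

```text
time: 3.48
position: [0.4898, -0.0061, 0.0536]
tool_rot: [0.766, -0.11, -0.627, -0.091]
contact_force: [-0.9, 2.1, -2.4]
gripper_width: 0.003
t 3.4833 q [ 0.03  0.25  2.19 -0.12  0.51  1.99] w 0.003 F [-0.9  2.1 -2.4]
tcp rel [ 0.0473 -0.0013  0.0536] axes [[0.19, -0.28, -0.94], [-0.05, -0.96, 0.28], [-0.98, -0.0, -0.2]]
shift tool [ 0.0001 -0.0013 -0.0079] turn [-0.003  0.001  0.001] world shift [ 0.008 -0.001  0.001]
front x [0.0501329  0.05592786 0.05945777]
```

View pics/s2.png

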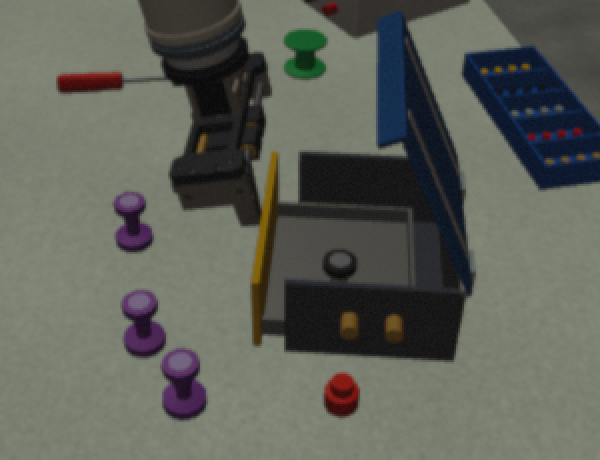

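```bash
python3 -m creep '[{"x":0.001,"y":0,"z":-0.005,"ax":0,"ay":0,"az":0},{"x":0.0006,"y":0,"z":-0.003,"ax":0,"ay":0,"az":0},{"x":0.0006,"y":0,"z":-0.003,"ax":0,"ay":0,"az":0}]'; python3 -m creep '[{"x":0.0006,"y":0,"z":-0.003,"ax":0,"ay":0,"az":0}]'; python3 -m creep '[{"x":0.0006,"y":0,"z":-0.003,"ax":0,"ay":0,"az":0}]'
python3 - <<'E'
from h import *
need((.055,0,.055),.2)
E
```

```text
time: 3.78
position: [0.5041, -0.01, 0.0542]
tool_rot: [0.767, -0.11, -0.626, -0.091]
contact_force: [-1.5, 1.2, -0.8]
gripper_width: 0.004
time: 3.87
position: [0.5074, -0.011, 0.0542]
tool_rot: [0.767, -0.11, -0.626, -0.091]
contact_force: [-2.0, 1.7, -0.5]
gripper_width: 0.007
time: 3.95
position: [0.5104, -0.0119, 0.0542]
tool_rot: [0.767, -0.11, -0.626, -0.091]
contact_force: [-2.1, 1.9, -0.9]
gripper_width: 0.013
t 3.95 q [ 0.02  0.28  2.15 -0.12  0.53  1.97] w 0.013 F [-2.1  1.9 -0.9]
tcp rel [ 0.0687 -0.001   0.0542] axes [[0.19, -0.28, -0.94], [-0.06, -0.96, 0.28], [-0.98, -0.0, -0.2]]
shift tool [-0.0035 -0.001   0.0133] turn [-0.003 -0.002  0.001] world shift [-0.013  0.005  0.001]
```

```bash
for i in 1; do python3 -m creep '[{"x":0.0004,"y":0,"z":-0.002,"ax":0,"ay":0,"az":0}]'; python3 -m creep '[{"x":0.0004,"y":0,"z":-0.002,"ax":0,"ay":0,"az":0}]';done
python3 - <<'E'
from h import *
p,d=__import__('station').grab_frame("side"); np.savez("s3.npz",p=p,d=d); cv2.imwrite("pics/s3.png",p[130:360,180:480,::-1].repeat(2,0).repeat(2,1))
uv=mask(p,(15,120,60),(35,255,255),(270,195,345,305)); P=depthpts("side",uv,d); r=P-F; print("front x",np.percentile(r@X,[10,50,90]))
E
```

```text
time: 4.03
position: [0.5111, -0.0122, 0.0538]
tool_rot: [0.766, -0.111, -0.627, -0.091]
contact_force: [-13.6, 8.3, 10.6]
gripper_width: 0.003
time: 4.12
position: [0.5109, -0.0125, 0.0532]
tool_rot: [0.764, -0.111, -0.628, -0.092]
contact_force: [-13.3, 7.3, 11.1]
gripper_width: 0.004
front x [0.07374771 0.07767575 0.08121672]
```

View pics/s3.png

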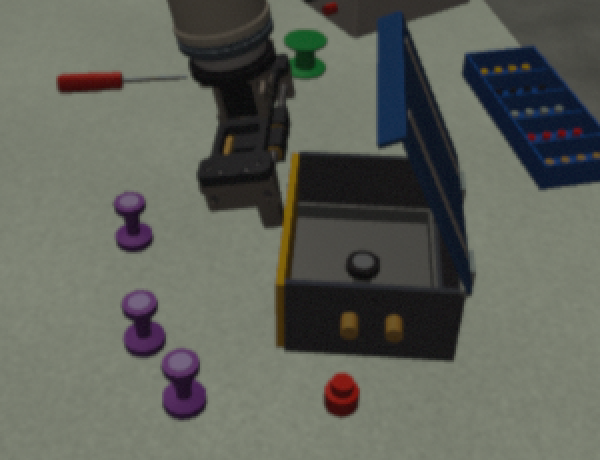

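The drawer is home: 13.6 N at the stop and the front flush with the box. The sensor is upright at crop (363,265). Next I back off and rise.

```bash
python3 -m creep '[{"x":0,"y":0,"z":0.003,"ax":0,"ay":0,"az":0},{"x":0,"y":0,"z":0.02,"ax":0,"ay":0,"az":0},{"x":-0.005,"y":0,"z":0.03,"ax":0,"ay":0,"az":0},{"x":-0.04,"y":0,"z":0,"ax":0,"ay":0,"az":0},{"x":-0.04,"y":0,"z":0,"ax":0,"ay":0,"az":0},{"x":-0.04,"y":0,"z":0,"ax":0,"ay":0,"az":0},{"x":-0.04,"y":0,"z":0,"ax":0,"ay":0,"az":0},{"x":-0.04,"y":0,"z":0,"ax":0,"ay":0,"az":0},{"x":-0.04,"y":0,"z":0,"ax":0,"ay":0,"az":0},{"x":-0.04,"y":0,"z":0,"ax":0,"ay":0,"az":0}]'
python3 - <<'E'
from h import *
need((.24,0,.33),.2)
E
```

```text
time: 5.0
position: [0.4034, 0.0179, 0.327]
tool_rot: [0.764, -0.111, -0.629, -0.091]
contact_force: [0.7, -0.3, 0.1]
gripper_width: 0.006
t 5.0 q [ 0.11 -0.25  1.99 -0.08  1.22  1.99] w 0.006 F [ 0.7 -0.3  0.1]
tcp rel [-0.0424 -0.0026  0.327 ] axes [[0.18, -0.28, -0.94], [-0.05, -0.96, 0.28], [-0.98, 0.0, -0.19]]
shift tool [ 0.0514 -0.0031 -0.2777] turn [-0.002  0.006 -0.001] world shift [ 0.272 -0.077  0.003]
```

```bash
python3 -m creep '[{"x":0.006,"y":0,"z":-0.035,"ax":0,"ay":0,"az":0},{"x":0.006,"y":0,"z":-0.035,"ax":0,"ay":0,"az":0},{"x":0.006,"y":0,"z":-0.035,"ax":0,"ay":0,"az":0},{"x":0.006,"y":0,"z":-0.035,"ax":0,"ay":0,"az":0},{"x":0.006,"y":0,"z":-0.035,"ax":0,"ay":0,"az":0},{"x":0.006,"y":0,"z":-0.035,"ax":0,"ay":0,"az":0},{"x":0.006,"y":0,"z":-0.035,"ax":0,"ay":0,"az":0},{"x":0.006,"y":-0.003,"z":-0.034,"ax":0,"ay":0,"az":0}]'
python3 - <<'E'
from h import *
need((.225,0,.235),.2)
for n in("side","top"):
    p,d=__import__('station').grab_frame(n); np.savez(n+"4.npz",p=p,d=d); cv2.imwrite(f"pics/{n}4.png",p[100:360,180:480,::-1].repeat(2,0).repeat(2,1))
E
```

```text
time: 5.67
position: [0.6902, -0.0623, 0.3659]
tool_rot: [0.779, -0.107, -0.611, -0.092]
contact_force: [0.3, 0.3, -0.2]
gripper_width: 0.002
t 5.6667 q [-0.07  0.21  1.47 -0.04  1.23  1.79] w 0.002 F [ 0.3  0.3 -0.2]
tcp rel [0.2554 0.0011 0.3659] axes [[0.23, -0.28, -0.93], [-0.05, -0.96, 0.27], [-0.97, -0.01, -0.24]]
shift tool [0.1199 0.0026 0.0605] turn [-0.001 -0.039  0.012] world shift [-0.03   0.007 -0.131]
```

View pics/side4.png

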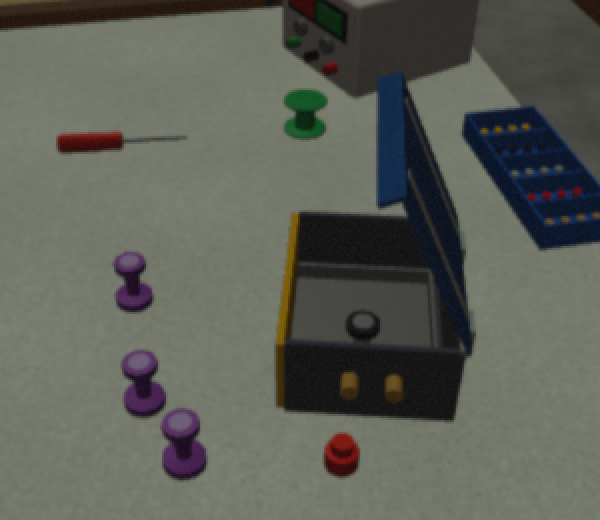

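The drawer is flush, the lid's free edge is near crop (390,130), unmoved, and the gripper is above the frame. I come down behind the lid.

```bash
python3 -m creep '[{"x":0.034,"y":0,"z":0.012,"ax":0,"ay":-0.02,"az":0.006},{"x":0.034,"y":0,"z":0.012,"ax":0,"ay":-0.02,"az":0.006},{"x":0.034,"y":0,"z":0.012,"ax":0,"ay":0,"az":0},{"x":0.018,"y":0.001,"z":0.01,"ax":0,"ay":0,"az":0}]'
python3 - <<'E'
from h import *
need((.2,0,.225),.2)
E
```

```text
time: 6.1
position: [0.6801, -0.0588, 0.2404]
tool_rot: [0.77, -0.111, -0.622, -0.091]
contact_force: [-0.9, -0.3, -0.8]
gripper_width: 0.007
t 6.1 q [-0.06  0.29  1.64 -0.05  1.01  1.82] w 0.007 F [-0.9 -0.3 -0.8]
tcp rel [0.2448 0.0016 0.2404] axes [[0.2, -0.28, -0.94], [-0.06, -0.96, 0.28], [-0.98, -0.0, -0.21]]
shift tool [0.0056 0.0018 0.047 ] turn [-0.002 -0.013  0.001] world shift [-0.043  0.011 -0.015]
```

```bash
python3 -m creep '[{"x":0.0018,"y":0.001,"z":0.009,"ax":0,"ay":0,"az":0},{"x":0.0018,"y":0.001,"z":0.009,"ax":0,"ay":0,"az":0},{"x":0.0018,"y":0,"z":0.009,"ax":0,"ay":0,"az":0},{"x":0.002,"y":0,"z":0.009,"ax":0,"ay":0,"az":0},{"x":0.003,"y":0,"z":0.009,"ax":0,"ay":0,"az":0},{"x":0.003,"y":0,"z":0.009,"ax":0,"ay":0,"az":0}]'
python3 - <<'E'
from h import *
need((.2,0,.225),.2)
for n in("side",):
    p,d=__import__('station').grab_frame(n); np.savez(n+"5.npz",p=p,d=d); cv2.imwrite(f"pics/{n}5.png",p[60:320,180:480,::-1].repeat(2,0).repeat(2,1))
E
```

```text
time: 6.6
position: [0.6257, -0.0458, 0.2103]
tool_rot: [0.769, -0.111, -0.623, -0.09]
contact_force: [1.9, -0.9, 2.4]
gripper_width: 0.006
t 6.6 q [-0.05  0.23  1.78 -0.06  0.93  1.84] w 0.006 F [ 1.9 -0.9  2.4]
tcp rel [ 0.1889 -0.0012  0.2103] axes [[0.2, -0.28, -0.94], [-0.06, -0.96, 0.28], [-0.98, -0.0, -0.21]]
shift tool [-0.012  -0.0012 -0.0139] turn [-0.002 -0.01  -0.   ] world shift [ 0.011 -0.002  0.015]
```

View pics/side5.png

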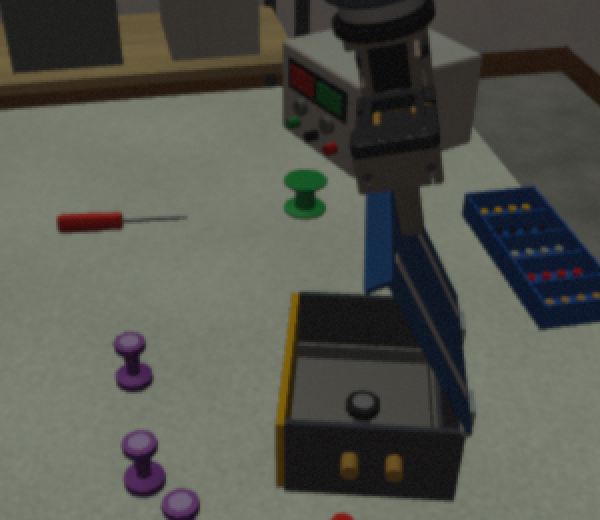

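The fingertips touch the upper part of the lid's outer face at about 3 N, clear of the sensor. I follow the lid's arc down.

```bash
python3 -m creep '[{"x":0.0034,"y":0,"z":0.0103,"ax":0,"ay":0,"az":0},{"x":0.0042,"y":0,"z":0.01,"ax":0,"ay":0,"az":0},{"x":0.005,"y":0,"z":0.0096,"ax":0,"ay":0,"az":0},{"x":0.0058,"y":0,"z":0.0092,"ax":0,"ay":0,"az":0},{"x":0.0064,"y":0,"z":0.0087,"ax":0,"ay":0,"az":0}]'
python3 - <<'E'
from h import *
need((.2,0,.225),.2)
for n in("side",):
    p,d=__import__('station').grab_frame(n); np.savez(n+"6.npz",p=p,d=d); cv2.imwrite(f"pics/{n}6.png",p[60:320,180:480,::-1].repeat(2,0).repeat(2,1))
E
```

```text
time: 7.07
position: [0.5852, -0.0332, 0.1772]
tool_rot: [0.772, -0.111, -0.619, -0.09]
contact_force: [-0.3, 0.4, 1.9]
gripper_width: 0.004
t 7.0667 q [-0.02  0.19  1.91 -0.07  0.83  1.88] w 0.004 F [-0.3  0.4  1.9]
tcp rel [ 0.1464 -0.0005  0.1772] axes [[0.21, -0.28, -0.94], [-0.06, -0.96, 0.28], [-0.98, -0.0, -0.22]]
shift tool [-0.0351 -0.0007 -0.0626] turn [-0.001 -0.018  0.001] world shift [ 0.052 -0.015  0.048]
```

View pics/side6.png

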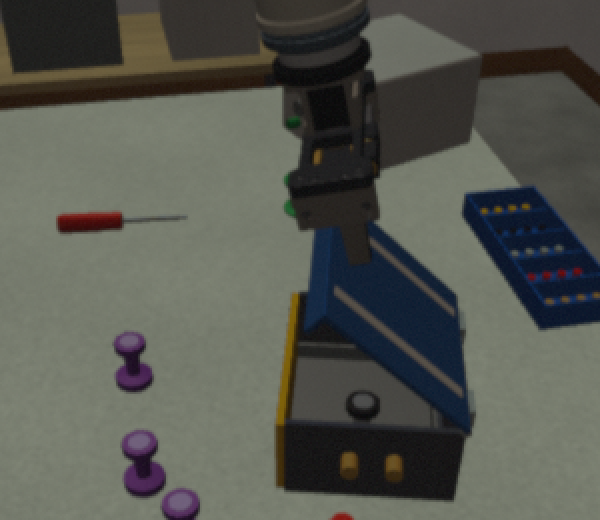

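```bash
python3 -m creep '[{"x":0.0074,"y":0,"z":0.0082,"ax":0,"ay":0,"az":0},{"x":0.008,"y":0,"z":0.0076,"ax":0,"ay":0,"az":0},{"x":0.0086,"y":0,"z":0.007,"ax":0,"ay":0,"az":0},{"x":0.0091,"y":0,"z":0.0063,"ax":0,"ay":0,"az":0},{"x":0.0096,"y":0,"z":0.0055,"ax":0,"ay":0,"az":0}]'
python3 - <<'E'
from h import *
need((.2,0,.225),.2)
for n in("side",):
    p,d=__import__('station').grab_frame(n); np.savez(n+"7.npz",p=p,d=d); cv2.imwrite(f"pics/{n}7.png",p[60:320,180:480,::-1].repeat(2,0).repeat(2,1))
E
```

```text
time: 7.53
position: [0.5571, -0.0248, 0.1234]
tool_rot: [0.771, -0.11, -0.621, -0.09]
contact_force: [-0.1, -1.3, 2.2]
gripper_width: 0.004
t 7.5333 q [-0.01  0.22  2.01 -0.09  0.7   1.91] w 0.004 F [-0.1 -1.3  2.2]
tcp rel [ 0.1172 -0.0003  0.1234] axes [[0.21, -0.28, -0.94], [-0.06, -0.96, 0.28], [-0.98, -0.0, -0.21]]
shift tool [-0.0816 -0.0005 -0.1026] turn [-0.001 -0.015  0.001] world shift [ 0.08  -0.023  0.102]
```

View pics/side7.png

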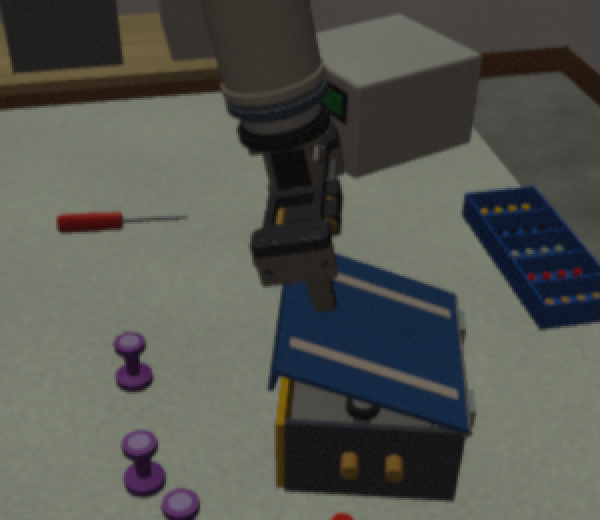

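```bash
python3 -m creep '[{"x":0.009,"y":0,"z":0.0035,"ax":0,"ay":0,"az":0},{"x":0.007,"y":0,"z":0.002,"ax":0,"ay":0,"az":0}]'; python3 -m creep '[{"x":0.004,"y":0,"z":0.001,"ax":0,"ay":0,"az":0}]';python3 -m creep '[{"x":0.003,"y":0,"z":0.0007,"ax":0,"ay":0,"az":0}]';python3 -m creep '[{"x":0.003,"y":0,"z":0.0006,"ax":0,"ay":0,"az":0}]'
```

```text
time: 7.75
position: [0.5525, -0.0237, 0.1033]
tool_rot: [0.77, -0.11, -0.623, -0.09]
contact_force: [-1.3, -0.5, 1.0]
gripper_width: 0.004
time: 7.83
position: [0.5517, -0.0236, 0.0982]
tool_rot: [0.769, -0.11, -0.623, -0.09]
contact_force: [-1.1, 0.3, 0.6]
gripper_width: 0.006
time: 7.92
position: [0.5512, -0.0235, 0.0944]
tool_rot: [0.769, -0.11, -0.624, -0.09]
contact_force: [-0.8, 0.8, 1.9]
gripper_width: 0.005
time: 8.0
position: [0.5512, -0.0235, 0.091]
tool_rot: [0.769, -0.11, -0.624, -0.09]
contact_force: [-1.2, -0.1, 1.8]
gripper_width: 0.007
```

```bash
python3 -m creep '[{"x":0.002,"y":0,"z":0.0004,"ax":0,"ay":0,"az":0}]'; python3 -m creep '[{"x":0.002,"y":0,"z":0.0004,"ax":0,"ay":0,"az":0}]'
python3 - <<'E'
from h import *
for n in("side",):
    p,d=__import__('station').grab_frame(n); np.savez(n+"8.npz",p=p,d=d); cv2.imwrite(f"pics/{n}8.png",p[60:320,180:480,::-1].repeat(2,0).repeat(2,1))
uv=mask(p,(100,130,40),(125,255,255),(300,180,420,290)); P=depthpts(n,uv,d)-F; Q=np.c_[P@X,P@Y,P[:,2]]
for x in np.arange(.06,.25,.02):
    q=Q[abs(Q[:,0]-x)<.01]; print(round(x,2),len(q),np.median(q[:,2]).round(4) if len(q) else '')
E
```

```text
time: 8.08
position: [0.5512, -0.0235, 0.0886]
tool_rot: [0.768, -0.111, -0.624, -0.09]
contact_force: [-0.5, -0.5, 1.6]
gripper_width: 0.005
time: 8.17
position: [0.5514, -0.0236, 0.0865]
tool_rot: [0.769, -0.111, -0.624, -0.09]
contact_force: [-0.5, 0.3, 2.7]
gripper_width: 0.008
0.06 89 0.107
0.08 432 0.1062
0.1 332 0.1048
0.12 542 0.1033
0.14 579 0.1019
0.16 584 0.1004
0.18 583 0.099
0.2 577 0.0976
0.22 588 0.0962
0.24 336 0.0949
```

View pics/side8.png

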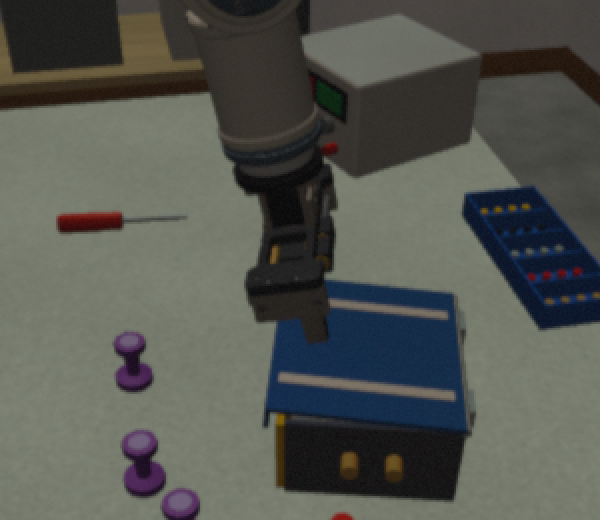

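The lid is nearly shut (depth slope about 0.07 rad), but TCP z is lower than the lid surface at that spot. I check this before pushing on.

```bash
python3 - <<'E'
from h import *
from station import telemetry
o=telemetry.get_obs();p=o["position"];Rt=R.from_quat(o["tool_rot"]).as_matrix()
c=camera_info("side");Rc=R.from_quat(c["attitude"]).inv()
S=np.load("side8.npz")
for k in(0,-.02,-.04):
    w=p+Rt[:,0]*k; pc=Rc.apply(w-c["position"]); u=c["mtx"]@pc/pc[2]; ui=u[:2].round().astype(int)
    print(k,w.round(4),u[:2].round(1),"crop",((u[:2]-[180,60])*2).round(0),"d",pc[2].round(4),S["d"][ui[1],ui[0]])
for v in (224,227,229,231,234): print(v,[ (lambda P:(P@X-F@X, P@Y-F@Y,P[2]))(depthpts("side",np.array([[u,v]]),S["d"])[0]) for u in(336,)])
E
```

```text
0 [ 0.5512 -0.0236  0.0862] [341.  237.3] crop [322. 355.] d 0.8675 0.8408218
-0.02 [ 0.5473 -0.0224  0.1058] [339.1 229.3] crop [318. 339.] d 0.8549 0.83717686
-0.04 [ 0.5433 -0.0213  0.1253] [337.2 221.1] crop [314. 322.] d 0.8424 0.8242923
224 [(np.float64(0.10141541492474204), np.float64(-0.01561091067987598), np.float64(0.12983065818765616))]
227 [(np.float64(0.10144268939047851), np.float64(-0.012429494340406827), np.float64(0.12020737849361118))]
229 [(np.float64(0.10172092825024992), np.float64(-0.016600434154429203), np.float64(0.11878254368490415))]
231 [(np.float64(0.10167637858318812), np.float64(-0.012888052907215924), np.float64(0.11096869126011943))]
234 [(np.float64(0.10189200616227545), np.float64(-0.014178202237794008), np.float64(0.10473439945015739))]
```

The visible tips end about 18 mm short of the nominal TCP with the jaws shut, and the lid rests on them, so there is no conflict. About 9 mm of travel remains.

```bash
python3 -m creep '[{"x":0.003,"y":0,"z":0.0004,"ax":0,"ay":0,"az":0},{"x":0.003,"y":0,"z":0.0004,"ax":0,"ay":0,"az":0}]'; python3 -m creep '[{"x":0.002,"y":0,"z":0.0004,"ax":0,"ay":0,"az":0}]'; python3 -m creep '[{"x":0.002,"y":0,"z":0.0004,"ax":0,"ay":0,"az":0}]'
```

```text
time: 8.38
position: [0.5523, -0.0238, 0.0805]
tool_rot: [0.769, -0.111, -0.623, -0.09]
contact_force: [-0.2, 0.3, 2.0]
gripper_width: 0.0
time: 8.47
position: [0.5524, -0.0238, 0.0783]
tool_rot: [0.769, -0.111, -0.623, -0.09]
contact_force: [-0.9, 0.2, 2.0]
gripper_width: 0.004
time: 8.55
position: [0.5525, -0.0238, 0.0761]
tool_rot: [0.769, -0.111, -0.623, -0.09]
contact_force: [-1.2, 0.2, 1.8]
gripper_width: 0.005
```

```bash
python3 -m creep '[{"x":0.002,"y":0,"z":0.0004,"ax":0,"ay":0,"az":0}]'; python3 -m creep '[{"x":0.002,"y":0,"z":0.0004,"ax":0,"ay":0,"az":0}]'
cat > lid.py <<'E'
from h import *
import sys
n="side";k=sys.argv[1]
p,d=__import__('station').grab_frame(n); np.savez(n+k+".npz",p=p,d=d); cv2.imwrite(f"pics/{n}{k}.png",p[60:360,180:480,::-1].repeat(2,0).repeat(2,1))
uv=mask(p,(100,130,40),(125,255,255),(310,180,420,290)); P=depthpts(n,uv,d)-F; Q=np.c_[P@X,P@Y,P[:,2]]
Q=Q[(Q[:,0]>.08)&(Q[:,2]>.085)&(Q[:,2]<.115)]; f=np.polyfit(Q[:,0],Q[:,2],1); print("angle",-f[0],"z at hinge",np.polyval(f,.239))
E
python3 lid.py 9
```

```text
time: 8.63
position: [0.5528, -0.0239, 0.0747]
tool_rot: [0.769, -0.111, -0.623, -0.09]
contact_force: [-17.5, 1.6, 44.1]
gripper_width: 0.002
time: 8.72
position: [0.5529, -0.0239, 0.0746]
tool_rot: [0.769, -0.111, -0.623, -0.09]
contact_force: [-23.6, 3.4, 53.7]
gripper_width: 0.006
angle -0.002126122706831847 z at hinge 0.09449674428459533
```

View pics/side9.png

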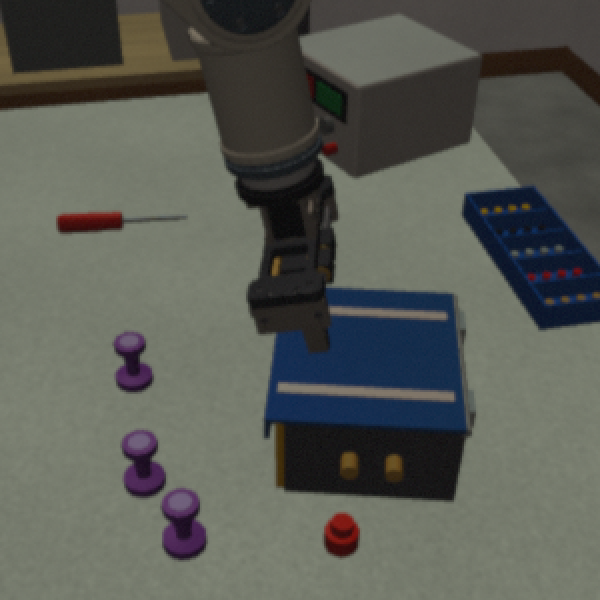

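The lid is shut: slope about 0, hard stop felt. I lift away.

```bash
python3 -m creep '[{"x":-0.002,"y":0,"z":0,"ax":0,"ay":0,"az":0},{"x":-0.01,"y":0,"z":0,"ax":0,"ay":0,"az":0},{"x":-0.03,"y":0,"z":0,"ax":0,"ay":0,"az":0},{"x":-0.04,"y":0,"z":0,"ax":0,"ay":0,"az":0},{"x":-0.04,"y":0,"z":0,"ax":0,"ay":0,"az":0},{"x":-0.04,"y":0,"z":0,"ax":0,"ay":0,"az":0},{"x":-0.03,"y":0,"z":0,"ax":0,"ay":0,"az":0},{"x":0,"y":0,"z":0,"ax":0,"ay":0,"az":0},{"x":0,"y":0,"z":0,"ax":0,"ay":0,"az":0},{"x":0,"y":0,"z":0,"ax":0,"ay":0,"az":0},{"x":0,"y":0,"z":0,"ax":0,"ay":0,"az":0}]'
python3 lid.py 10; python3 - <<'E'
from h import *
S=np.load("side10.npz");p,d=S["p"],S["d"]
for nm,D in(("start",np.load("side0.npz")),("home",np.load("s3.npz")),("now",S)):
    uv=mask(D["p"],(15,120,60),(35,255,255),(265,195,345,310)); P=depthpts("side",uv,D["d"])-F
    P=P[(P[:,2]<.07)&(P[:,2]>.0)&(P@Y<-.08)]; print(nm,len(P),np.percentile(P@X,[10,50,90]) if len(P) else '')
A=np.load("side0.npz")["p"]; cv2.imwrite("pics/full10.png",p[:,:,::-1])
q,_=__import__('station').grab_frame("top"); cv2.imwrite("pics/top10.png",q[:,:,::-1])
E
```

```text
time: 9.68
position: [0.5118, -0.012, 0.274]
tool_rot: [0.77, -0.11, -0.622, -0.09]
contact_force: [-0.4, 0.1, -0.2]
gripper_width: 0.004
angle -0.0012202864030560327 z at hinge 0.0945392751987201
start 71 [0.00358282 0.00586525 0.00793361]
home 73 [0.07548729 0.07893622 0.08083693]
now 58 [0.07541129 0.07721073 0.07911424]
```

View pics/full10.png

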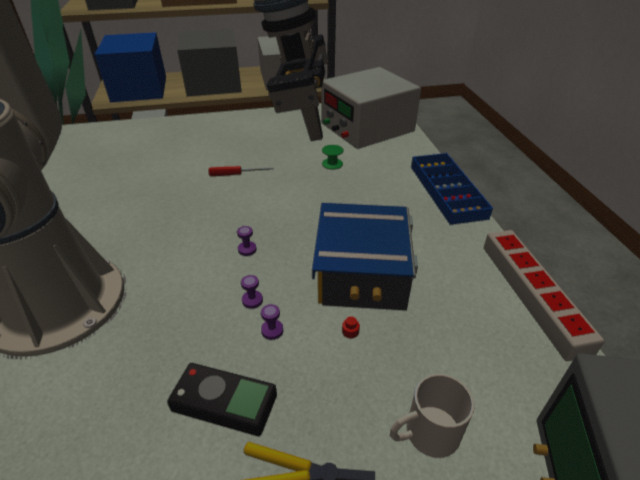

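View pics/top10.png

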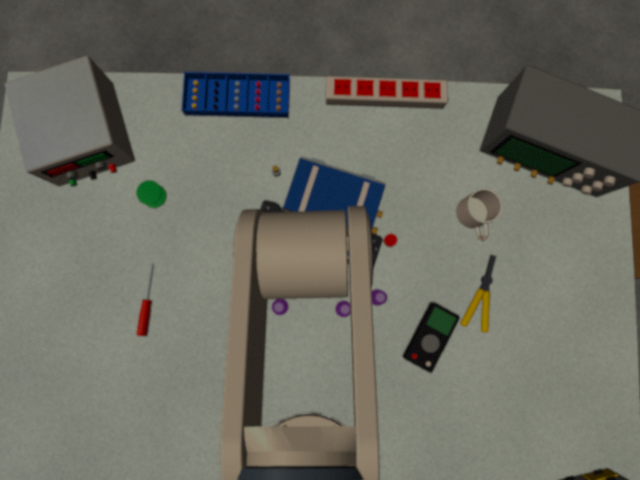

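Side view: lid level at (365,240), drawer front flush at (320,288), gripper clear above the box. Top view: adapter (276,171), red cap (390,240), mug, strippers, meter, spool and screwdriver are all where they started. I hand in.

```bash
python3 -c "
from station import workorder; print(workorder.sign_off())"
```

```text
the job is handed in; nothing more can be done
None
```

I pushed the yellow drawer home, shut the blue lid over it, lifted clear and handed the job in at about 10 s. No verdict is reported.

**Drawer:** I pushed it with closed fingertips at about 0.1 m/s, slowing at the end. The force rose to about 19 N at the stop. Its front moved in about 72 mm and looks flush. The last picture puts it within 2 mm of where it stood just after the push, which is about the camera's accuracy.

**Lid:** I pushed it along its arc at about 0.13 m/s. The last depth image gives an angle of about 0.001 rad. The final press at the hard stop reached about 59 N against the 80 N limit, more than it needed.

**Other things:** In the last pictures the bench things and the purple look-alikes are where they began. The sensor stood upright in the last picture before the lid covered it, and I never touched it. It can't be seen under the shut lid, so I did not confirm its final state.

**Two things that didn't go as planned:**
- My first tilt of the tool brought joint 6 to the edge of its range (3.02), so I eased the tilt before pushing.
- With the jaws shut, the visible fingertips end about 18 mm short of the reported tool point. For that reason the lid's stop came at a lower reading than I had computed.

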